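# Pack two customer orders at the parcel bench

### The job

Pack the two orders standing on the bench: the spirit level and the tape measure go into the long carton, the drill-bit case and the tall tin into the short carton, each in the pocket of the partition that suits its size (level and bit case in the larger pocket, tape measure and tin in the smaller). Fold the lid of the drill-bit case fully shut before it goes in, and set everything down on the carton's floor without dropping it, upright as it stands now. The low tin, the safety knife and the marker are not part of the orders: leave them where they are.

Things in the scene. Friction and masses are not known exactly. Their poses are not given: they have to be found in the camera images.
- long_carton: Long narrow open carton without flaps, brown, fixed. Outside 298 (x) x 126 (y) x 56 mm high; walls, floor 4 mm thick. Origin: centre of underside, on the bench; x along its length. A 4 mm partition, top 50 mm above the bench, crosses it: larger pocket x = -145 to +35 mm (centre -55), smaller +39 to +145 (centre +92), both 118 mm wide in y. Pocket floors 4 mm above the bench.
- short_carton: Shorter, broader open carton, brown, fixed; 4 flaps hang outside, splayed 16 mm. Outside 214 (x) x 142 (y) x 56 mm high without flaps; walls, floor 4 mm. Origin: centre of underside, on the bench; x along its length. A 4 mm partition, top 50 mm above the bench: larger pocket x = -103 to +19 mm (centre -42), smaller +23 to +103 (centre +63), both 134 mm wide in y. Floors 4 mm above the bench.
- case_center (a point): Drill-bit case: flat black case, bits on grey foam inside, standing with its lid open, 0.33 kg. Closed 60 (x) x 110 (y) x 38 mm high. This point is the centre of the closed case, 19 mm above its underside; z up. The base is 28 mm high; the lid is hinged on its top edge at the long side at +x: hinge line along y at x = +28.5 mm, z = +9 mm from this point.
- case_lid (a joint): Lid angle of the drill-bit case, rad: 0 shut, 1.95 fully open, starts at 1.3 to 1.9 (about upright or leaning back to the case's +x side). Lid 57 mm from hinge to free edge, 106 mm along the hinge, 10 mm thick, its sides 1.5 mm in from the base's. Stiff light hinge: stays where it is left, turns at about 0.4 N at the free edge.
- level_center (a point): The pocket spirit level: aluminium bar with black end caps and a green vial in its top, 130 (x) x 24 (y) x 42 mm high, standing on its narrow foot, about 0.16 kg. This point is its centre, 21 mm above its underside; x along the bar, z up.
- tape_center (a point): Pocket tape measure: grey D-shaped housing standing on its flat foot, 72 (x) x 40 (y) x 62 mm high, 0.24 kg. Flat sides face +y and -y, 40 mm apart; blade mouth at +x, its end hook 9 mm farther out. Full length only in the lower 34 mm; the round top is centred 5 mm to -x. This point is the centre, 31 mm above the underside; z up.
- tall_tin_center (a point): The tall tin: upright round metal tin with press-on lid and plain paper label, 56 mm in diameter, 66 mm high, about 0.32 kg. This point is its centre, 33 mm above its underside; z up.
- low_tin: The low tin, of the same make and diameter (56 mm) but only 30 mm high. Not wanted: stays where it is. Origin: centre of its underside.
- knife: A grey safety knife lying flat, 124 (x) x 21 (y) x 17 mm high. Not wanted: stays where it is. Origin: under the middle of its handle; x along the knife.
- marker: A marker pen, white with a black cap, lying flat, 134 (x) x 14 (y) x 16 mm high. Not wanted: stays where it is. Origin: under the middle; x along the pen.
There are look-alikes about, which are no part of the job. Of the things shaped like the part that bears level_center, the aluminium one is meant. What is shaped like the part that bears tall_tin_center but orange is not meant.

How it is judged:
At the end, for the whole second after the job is handed in: Level and tape measure in the larger and smaller pocket of the long carton, shut bit case (lid under 0.12 rad) and tall tin in those of the short one: centres within the pocket walls, on the floor (height within 6 mm), upright within 0.15 rad, released, at rest (x of level_center in the frame of long_carton between -0.145 and 0.035 m and y of level_center in the frame of long_carton between -0.059 and 0.059 m and z of level_center in the frame of long_carton between 0.019 and 0.031 m and angle between each of level_center, tape_center, case_center, tall_tin_center's own z axis and vertical below 0.15 rad and linear speed of each of level, tape_measure, bit_case, tall_tin below 0.02 m/s and angular speed of each of level, tape_measure, bit_case, tall_tin below 0.2 rad/s and contact force between each of level, tape_measure, bit_case, tall_tin and the fingers below 0.1 N and x of tape_center in the frame of long_carton between 0.039 and 0.145 m and y of tape_center in the frame of long_carton between -0.059 and 0.059 m and z of tape_center in the frame of long_carton between 0.029 and 0.041 m and x of case_center in the frame of short_carton between -0.103 and 0.019 m and y of case_center in the frame of short_carton between -0.067 and 0.067 m and z of case_center in the frame of short_carton between 0.017 and 0.029 m and x of tall_tin_center in the frame of short_carton between 0.023 and 0.103 m and y of tall_tin_center in the frame of short_carton between -0.067 and 0.067 m and z of tall_tin_center in the frame of short_carton between 0.031 and 0.043 m and value of joint case_lid below 0.12 rad); the robot touches nothing.
It fails at once if the low tin is tipped, or the low tin, safety knife or marker is shoved more than 25 mm (angle between low_tin's own z axis and vertical above 0.5 rad or distance of any of low_tin, knife, marker from where it was at the start of the episode above 0.025 m).
It fails at once if the drill-bit case goes into the carton with its lid open (value of joint case_lid above 0.35 rad and height (world z) of case_center below 0.06 m and horizontal distance between case_center and short_carton below 0.08 m).
It fails at once if a packed thing is dropped (falls free, faster than 0.8 m/s) ((linear speed of level above 0.8 m/s and contact force between level and the fingers below 0.01 N) or (linear speed of tape_measure above 0.8 m/s and contact force between tape_measure and the fingers below 0.01 N) or (linear speed of bit_case above 0.8 m/s and contact force between bit_case and the fingers below 0.01 N) or (linear speed of tall_tin above 0.8 m/s and contact force between tall_tin and the fingers below 0.01 N)).
It also fails if it takes over 138 s, if anything falls off the work surface, if the arm or the gripper's body presses on something with over 40 N, if the wrist force passes 120 N, or if a joint passes its speed limit or range.

### The arm

A 6-joint arm with a two-finger parallel gripper is mounted at the origin on the work surface. World frame = base frame: x ahead of the robot, y to its left, z up, the work surface at z = 0. Lengths are in m, angles in rad, forces in N, time in s.
With the tool pointing down it reaches from about 0.25 to 0.725 m from the base axis. Payload 9.7 kg.
Tool frame: the origin (TCP) lies at the very end of the fingers, on their centre line; the grasp point (between the pads) lies 19 mm behind it; z points along the fingers, y is the line along which they close (so a half turn about z gives the same grasp; the last joint's range is limited). The gripper opens to 85 mm and grips with 20 to 120 N. Pads are 22 mm wide; open, the fingers measure 114 mm over their backs; the gripper's body (76 mm by 85 mm) begins 54 mm behind the grasp point. The pads swing forward as they close: fully open they stand 13 mm farther back than shut.
Start: joints at [-1.174, 0.087, 0.176, 1.66, 0, 1.571], TCP at [0.213, -0.507, 0.231] pointing down, gripper open.
Joint ranges: [-3.13, 3.13], [-0.85, 1.81], [-1.15, 1.24], [-2.2, 2.28], [-1.44, 1.52], [-3.14, 3.14]. Speed limits (rad/s): [2.22, 2.22, 2.57, 3.14, 3.14, 3.14].

### API

Orientations are given as a 3x3 rotation matrix whose columns are the frame's x, y, z axes.
In Python, from workcell import manip gives the robot as it stands.
- The arm moves only by the shell command python3 -m jog 'ROWS' [FORCE]. ROWS is JSON, a list of rows, each a list of 7 numbers: the shift along the world's x, y, z in mm, then the turn, a rotation vector about the world's x, y, z in units of 5 degrees (1.0 is 5 degrees), then the closure in counts, from 0 (fully open) to 255 (shut). In form: [[x, y, z, ax, ay, az, claw], ...]. A call has 1 to 10 rows; each row shifts and turns the commanded pose from where the row before left it; what a row does not reach is not made up. A row lasts 1/10 s, in which the tool goes at most 50 mm and 8.59 degrees, less where a joint would pass 70% of its speed; a pose out of reach is approached as far as the arm can. A call is refused whole if a number of a shift passes 50 or a number of a turn 1, either way. A call with a gripper value outside its range is refused whole. The fingers move at their own pace and stop on an object; FORCE is the grip in N (left out, the last holds). Time passes only in rows, so rows that do not move let the fingers close. It gives the time, the measured TCP pose, the force, the opening and the grip force at its end, in the units of the state.
- manip.get_obs(): the state, without advancing time (a new reading comes with each control period).
- manip.read_camera(name): name is "scene" or "top"; returns the picture (480x640x3 uint8, red, green, blue); there is no depth.
- manip.camera_params(name): a dict with "K" (3x3 intrinsics, pixels), "T" (4x4, takes a point from camera to world coordinates). Camera axes: x right, y up, looking along -z (the intrinsics and any distortion apply to the point x, -y, -z); pixel columns grow to the right and rows downward; lengths in m; the calibration is good to about 2 mm. A picture is of the moment at which its call begins. camera_params takes no time and is no camera call.
- manip.job_done(): hands the job in; it is judged then, once.
The state is a dict: "time_s": time; "q": joint angles; "joint_vel": joint speeds; "joint_efforts": joint torques, N m; "eef_pos": TCP position; "eef_rot": TCP orientation; "wrist_force": force on the tool from outside, world axes, zero at the start; "torque": the same for the moment, N m; "opening": finger opening in m; "grasp_force": force on a finger pad.
Only numpy, scipy, OpenCV 4.12 (cv2) and the standard library are available. Lean on these libraries where they do the work, as an engineer would, in place of code of your own. Each camera call takes 0.05 s, during which the arm holds its last target. There are 200 camera calls.

## Working session

There is one attempt and no reset: what is moved stays moved. The work goes in short steps, Python scripts to look and compute and a shell command to move; the robot and the scene stay as the last step left them, time stands still between calls to the robot, and variables do not carry over. Pictures are saved under pics/ and viewed, at most 14 in all, crops included, and the job is handed in when it is done.

```bash
mkdir -p pics
cat > h.py <<'E'
import numpy as np, cv2
from workcell import manip
def snap(n,f):
    im=manip.read_camera(n); cv2.imwrite('pics/'+f,im[:,:,::-1]); return im
def ray(n,u,v,z):
    P=manip.camera_params(n);K=np.array(P['K']);T=np.array(P['T'])
    d=np.linalg.inv(K)@[u,v,1]; d=T[:3,:3]@[d[0],-d[1],-d[2]]; o=T[:3,3]
    return o+d*(z-o[2])/d[2]
def proj(n,p):
    P=manip.camera_params(n);K=np.array(P['K']);T=np.array(P['T'])
    c=T[:3,:3].T@(np.array(p)-T[:3,3]); q=K@[c[0],-c[1],-c[2]]; return q[:2]/q[2]
E
python3 - <<'E'
from h import *
for n in('top','scene'):
    snap(n,n+'0.png'); P=manip.camera_params(n); print(n,{k:np.round(v,3).tolist() if k in'KT' else v for k,v in P.items()})
o=manip.get_obs();print(o['time_s'],o['eef_pos'],np.round(o['eef_rot'],2).tolist(),o['opening'])
E
```

```text
top {'K': [[576.641, 0.0, 309.23], [0.0, 576.641, 242.55], [0.0, 0.0, 1.0]], 'T': [[-0.017, 0.991, -0.136, 0.326], [-1.0, -0.016, 0.011, -0.006], [0.009, 0.136, 0.991, 1.188], [0.0, 0.0, 0.0, 1.0]]}
scene {'K': [[512.66, 0.0, 326.477], [0.0, 512.66, 230.009], [0.0, 0.0, 1.0]], 'T': [[-0.39, -0.558, 0.733, 1.237], [0.921, -0.217, 0.325, 0.322], [-0.022, 0.801, 0.598, 0.677], [0.0, 0.0, 0.0, 1.0]]}
0.1 [ 0.21246737 -0.50706391  0.23063886] [[0.92, 0.39, -0.0], [0.39, -0.92, 0.0], [0.0, -0.0, -1.0]] 0.08536274004069065
```

View pics/top0.png

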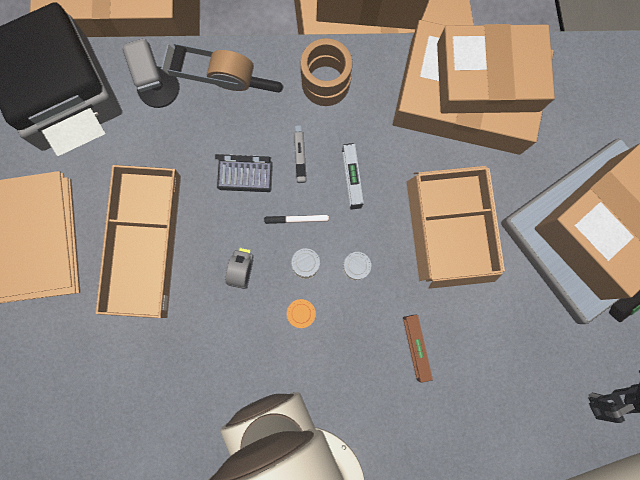

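View pics/scene0.png

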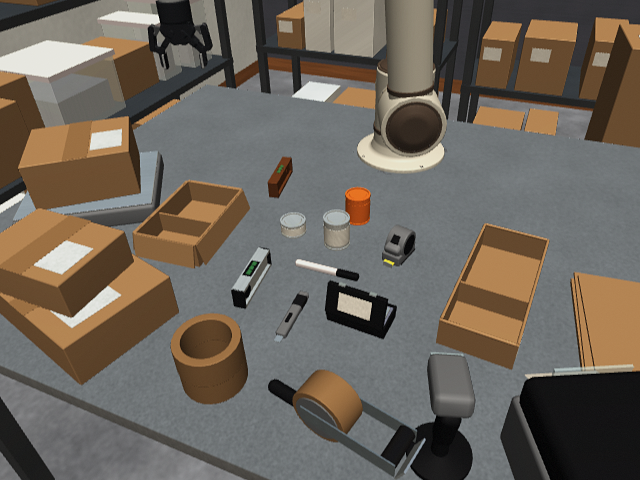

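The level candidates in top are aluminium/grey at (352,175) and red-brown at (418,348); the aluminium one fits. The tin candidates are grey at (306,263), grey at (357,265) and orange at (301,313). In scene the grey tin at (337,228) is tall and the one at (292,224) is low, so tall = top (306,263). I'll confirm this in one enlarged crop and measure.

Run:
```python
from h import *
t=cv2.imread('pics/top0.png'); s=cv2.imread('pics/scene0.png')
a=cv2.resize(t[120:320,205:385],None,fx=2.2,fy=2.2,interpolation=cv2.INTER_CUBIC)
b=cv2.resize(s[170:350,215:415],None,fx=2,fy=2,interpolation=cv2.INTER_CUBIC)
c=np.zeros((440,800,3),np.uint8); c[:440,:396]=a; c[:360,400:]=b; cv2.imwrite('pics/crop1.png',c)
hsv=cv2.cvtColor(t,cv2.COLOR_BGR2HSV)
# things differing from local bench colour
bg=cv2.medianBlur(t,101); d=np.abs(t.astype(int)-np.array([np.median(t[330:380,200:400].reshape(-1,3),0)])).max(2)
m=(d>32).astype(np.uint8)
for k in cv2.findContours(m,cv2.RETR_EXTERNAL,cv2.CHAIN_APPROX_NONE)[0]:
    if cv2.contourArea(k)>150:
        x,y,w,h=cv2.boundingRect(k)
        if 90<x<520 and y>110 and y<400: print('bb',x,y,w,h,'rect',[np.round(v,1) for v in cv2.minAreaRect(k)], 'corners',np.round(cv2.boxPoints(cv2.minAreaRect(k))).tolist())
```

```text
bb 208 392 157 88 rect [array([286. , 435.5]), array([156.,  87.]), np.float64(-0.0)] corners [[208.0, 479.0], [208.0, 392.0], [364.0, 392.0], [364.0, 479.0]]
bb 403 314 30 69 rect [array([417.1, 348.2]), array([68.6, 15.9]), np.float64(77.2)] corners [[402.0, 317.0], [417.0, 313.0], [432.0, 380.0], [417.0, 383.0]]
bb 286 299 30 30 rect [array([300.8, 313.3]), array([28.3, 29. ]), np.float64(45.0)] corners [[281.0, 314.0], [301.0, 293.0], [321.0, 313.0], [301.0, 334.0]]
bb 225 255 29 34 rect [array([239. , 269.7]), array([23.2, 34.8]), np.float64(12.5)] corners [[224.0, 284.0], [231.0, 250.0], [254.0, 255.0], [247.0, 289.0]]
bb 344 252 27 28 rect [array([357. , 265.5]), array([27., 26.]), np.float64(90.0)] corners [[344.0, 252.0], [370.0, 252.0], [370.0, 279.0], [344.0, 279.0]]
bb 291 248 29 31 rect [array([305.3, 262.6]), array([29.1, 27.7]), np.float64(63.4)] corners [[286.0, 256.0], [311.0, 243.0], [324.0, 269.0], [299.0, 282.0]]
bb 264 215 65 9 rect [array([296. , 218.7]), array([ 7.3, 64.1]), np.float64(88.2)] corners [[264.0, 216.0], [328.0, 214.0], [328.0, 221.0], [264.0, 223.
[... 254 characters left out ...]
ners [[95.0, 314.0], [109.0, 162.0], [181.0, 169.0], [167.0, 320.0]]
bb 215 154 58 38 rect [array([243. , 172.6]), array([57.6, 36.2]), np.float64(2.5)] corners [[213.0, 189.0], [215.0, 153.0], [273.0, 156.0], [271.0, 192.0]]
bb 342 143 22 67 rect [array([352.4, 175.7]), array([66. , 13.8]), np.float64(82.1)] corners [[341.0, 144.0], [355.0, 142.0], [364.0, 207.0], [350.0, 209.0]]
bb 501 139 139 185 rect [array([608.4, 236.8]), array([152.8, 159.6]), np.float64(54.1)] corners [[499.0, 222.0], [628.0, 128.0], [718.0, 252.0], [589.0, 345.0]]
bb 296 133 11 50 rect [array([301. , 157.5]), array([10., 49.]), np.float64(0.0)] corners [[296.0, 182.0], [296.0, 133.0], [306.0, 133.0], [306.0, 182.0]]
```

View pics/crop1.png

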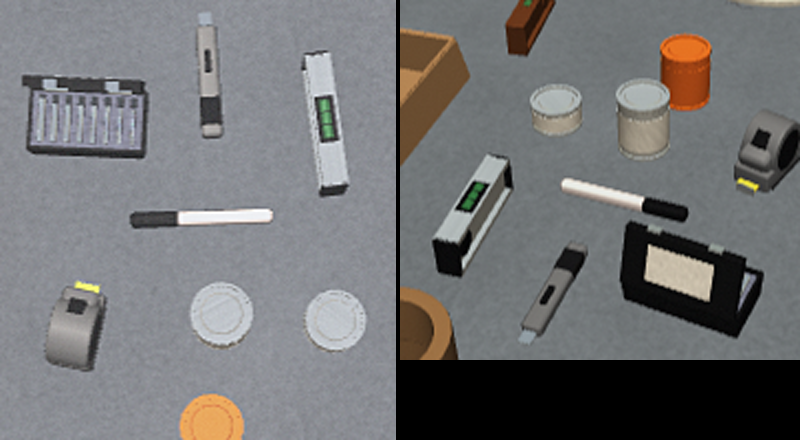

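The crop confirms that the aluminium level is at top (352,175), the tall tin at (305,263) and the low tin at (357,265). The open case is at (243,172) with its lid on the far (+x) side, and the tape at (239,270) with its yellow mouth toward +x.

Run:
```python
from h import *
r=lambda u,v,z:ray('top',u,v,z)[:2]*1000
print('tin',r(305.4,262.8,.066),'low',r(357,265.5,.03),'orange',r(300.8,313.3,.066))
C=lambda x,y:(205+x/2.2,120+y/2.2)
a=r(*C(315,54),.042);b=r(*C(334,190),.042);print('level',(a+b)/2,np.linalg.norm(a-b),np.degrees(np.arctan2(*(a-b)[::-1])))
for p in[(213,189,0),(271,192,0),(271,192,.028),(213,189,.028)]:print('case front',p,r(*p))
for p in[(22,76,.085),(146,82,.085)]:print('lid top far edge',r(*C(*p[:2]),p[2]))
a=r(*C(88,286),.012);b=r(*C(71,368),.031);print('tape hook, rear',a,b, r(*C(47,362),.031), r(*C(93,370),.031), r(*C(77,283),.012),r(*C(100,286),.012))
t=cv2.imread('pics/top0.png')
hsv=cv2.cvtColor(t,cv2.COLOR_BGR2HSV); m=((hsv[...,0]<22)&(hsv[...,1]>80)&(hsv[...,2]>60)).astype(np.uint8)
for bx in[(85,150,110,180),(400,150,115,150)]:
    x,y,w,h=bx; mm=np.zeros_like(m); mm[y:y+h,x:x+w]=m[y:y+h,x:x+w]
    k=max(cv2.findContours(mm,cv2.RETR_EXTERNAL,cv2.CHAIN_APPROX_NONE)[0],key=cv2.contourArea)
    R=cv2.minAreaRect(k);print(R, [np.round(r(*q,.056)).tolist() for q in cv2.boxPoints(R)])
a=cv2.resize(t[155:325,90:190],None,fx=3.4,fy=3.4,interpolation=cv2.INTER_CUBIC)
b=cv2.resize(t[155:300,400:515],None,fx=3.4,fy=3.4,interpolation=cv2.INTER_CUBIC)
c=np.zeros((580,760,3),np.uint8); c[:578,:340]=a; c[:493,350:741]=b; cv2.imwrite('pics/crop2.png',c)
```

```text
tin [440.54747147  -9.95479347] low [ 437.03838498 -114.08314893] orange [342.73781998   0.52285085]
level [ 620.86300232 -108.9723573 ] 130.34876301154 6.20275724582459
case front (213, 189, 0) [606.33065809 181.5703073 ]
case front (271, 192, 0) [598.02866403  59.71502611]
case front (271, 192, 0.028) [591.62847939  58.17164643]
case front (213, 189, 0.028) [599.73479263 177.15475714]
lid top far edge [655.62930766 164.61369106]
lid top far edge [648.46889116  53.74263162]
tape hook, rear [474.45157966 113.38713973] [397.12588995 127.06780803] [402.94566921 148.88832408] [394.974801   107.07577854] [477.43845983 123.63726497] [474.27128776 102.20072175]
((137.7217254638672, 241.16339111328125), (70.63162231445312, 151.58184814453125), 5.420595169067383) [[350.0, 399.0], [651.0, 381.0], [635.0, 239.0], [335.0, 263.0]]
((455.28436279296875, 226.65628051757812), (117.6742172241211, 85.58125305175781), 82.67359161376953) [[619.0, -215.0], [639.0, -388.0], [402.0, -403.0], [383.0, -235.0]]
```

View pics/crop2.png

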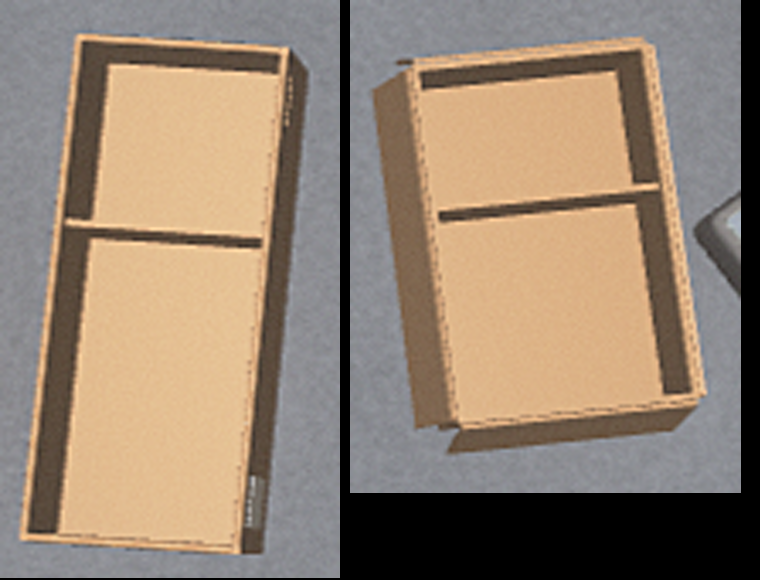

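The crop shows the long carton's rim corners at crop (77,36), (291,47), (240,553), (22,541) and the short carton's at (408,64), (652,42), (706,394), (455,430). In both cartons the larger pocket faces the robot.

Run:
```python
from h import *
r=lambda u,v,z:ray('top',u,v,z)[:2]*1000
for n,o,q,tg in[('long',90,[(77,36),(291,47),(240,553),(22,541)],(('level',-55),('tape',88))),('short',400-350/3.4,[(408,64),(652,42),(706,394),(455,430)],(('case',-42),('tin',63)))]:
    P=np.array([r(o+x/3.4,155+y/3.4,.056) for x,y in q]); c=P.mean(0)
    d=(P[0]+P[1]-P[2]-P[3])/2; e=(P[0]+P[3]-P[1]-P[2])/2; L=np.linalg.norm(d)
    yx=np.degrees(np.arctan2(d[1],d[0])); yy=np.degrees(np.arctan2(-e[0],e[1])); print(n,c,'size',L,np.linalg.norm(e),'yaw',yx,yy)
    u=d/L
    for t,x in tg: print('  ',t,c+u*x)
# start of knife/marker for later
```

```text
long [491.85311021 323.27774559] size 297.43039182324827 125.72588929652777 yaw -4.583794478345515 -3.9902125635075927
   level [437.0290265  327.67318017]
   tape [579.57164415 316.24505025]
short [ 516.86645441 -320.41515973] size 214.74828246656614 147.2218954360693 yaw 4.923785695217794 5.79374029690511
   case [ 475.02144489 -324.0200423 ]
   tin [ 579.63396869 -315.00783589]
```

```bash
python3 -m jog '[[30,39,0,0,0,0.8,255],[30,39,0,0,0,0.8,255],[30,39,0,0,0,0.8,255],[30,39,0,0,0,0.8,255],[30,39,0,0,0,0.8,255],[30,39,0,0,0,0.8,255],[30,39,0,0,0,0.8,255],[30,39,0,0,0,0.8,255]]' 40; python3 -m jog '[[30,39,0,0,0,0.8,255],[30,39,0,0,0,0.8,255],[30,39,0,0,0,0.8,255],[30,39,0,0,0,0.8,255],[30,39,0,0,0,0.8,255],[30,39,0,0,0,0.8,255],[30,39,0,0,0,0.8,255],[30,39,0,0,0,0.6,255],[0,0,0,0,0,0,255]]'
```

```text
time_s: 0.9
eef_pos: [0.4533, -0.1934, 0.2311]
eef_rot: [[0.575, 0.818, -0.0], [0.818, -0.575, -0.0], [-0.0, -0.0, -1.0]]
wrist_force: [0.3, -0.8, -0.3]
opening: 0.0
grasp_force: 0.0
time_s: 1.8
eef_pos: [0.6948, 0.1217, 0.2256]
eef_rot: [[0.068, 0.998, -0.006], [0.998, -0.068, -0.0], [-0.0, -0.006, -1.0]]
wrist_force: [0.0, -0.3, -0.1]
opening: 0.0002
grasp_force: 0.0
```

```bash
python3 -m jog '[[0,-6,-40,0,0,0,255],[0,0,-40,0,0,0,255],[0,0,-40,0,0,0,255],[0,0,-36,0,0,0,255],[0,0,0,0,0,0,255]]'; python3 -c "
from h import *
im=snap('scene','s1.png'); cv2.imwrite('pics/s1c.png',cv2.resize(im[200:400,260:460,::-1],None,fx=3,fy=3,interpolation=2))"
```

```text
time_s: 2.3
eef_pos: [0.6892, 0.1099, 0.069]
eef_rot: [[0.075, 0.997, -0.01], [0.997, -0.075, -0.002], [-0.002, -0.01, -1.0]]
wrist_force: [0.1, -0.1, -0.5]
opening: -0.0002
grasp_force: 0.0
```

View pics/s1c.png

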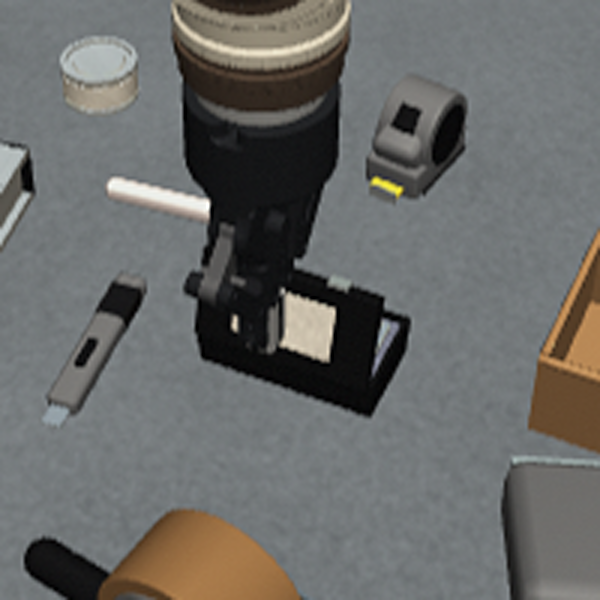

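The fingers stand in front of the lid's outer face at crop (265,330), with the lid untouched. Next I sweep it toward -x, then press down.

```bash
python3 -m jog '[[-10,0,0,0,0,0,255],[-10,0,0,0,0,0,255],[-10,0,0,0,0,0,255],[-10,0,0,0,0,0,255],[-10,0,0,0,0,0,255],[-10,0,0,0,0,0,255],[-4,0,-4,0,0,0,255],[-3,0,-5,0,0,0,255],[-2,0,-6,0,0,0,255],[0,0,-6,0,0,0,255]]'; python3 -m jog '[[0,0,-4,0,0,0,255],[0,0,-4,0,0,0,255],[0,0,-2,0,0,0,255],[0,0,0,0,0,0,255]]'
```

```text
time_s: 3.35
eef_pos: [0.6236, 0.1107, 0.0541]
eef_rot: [[0.074, 0.997, 0.0], [0.997, -0.074, -0.0], [0.0, 0.0, -1.0]]
wrist_force: [-0.1, -0.6, 0.6]
opening: -0.0004
grasp_force: 0.1
time_s: 3.75
eef_pos: [0.6235, 0.1107, 0.0438]
eef_rot: [[0.074, 0.997, -0.001], [0.997, -0.074, -0.0], [-0.0, -0.001, -1.0]]
wrist_force: [-0.3, -0.5, -0.4]
opening: -0.0002
grasp_force: 0.0
```

```bash
python3 -m jog '[[0,0,-3,0,0,0,255],[0,0,-2,0,0,0,255],[0,0,-1,0,0,0,255],[0,0,0,0,0,0,255]]';python3 -m jog '[[0,0,-1,0,0,0,255],[0,0,0,0,0,0,255]]'
```

```text
time_s: 4.15
eef_pos: [0.6236, 0.1107, 0.0384]
eef_rot: [[0.074, 0.997, 0.0], [0.997, -0.074, -0.0], [0.0, 0.0, -1.0]]
wrist_force: [0.2, -0.5, 0.6]
opening: -0.0002
grasp_force: 0.0
time_s: 4.35
eef_pos: [0.6237, 0.1108, 0.0382]
eef_rot: [[0.074, 0.997, 0.001], [0.997, -0.074, 0.0], [0.0, 0.001, -1.0]]
wrist_force: [-2.7, -0.9, 7.6]
opening: 0.0
grasp_force: 3.4
```

The lid bottoms out at z=38.2 with 7.6 N, so it is shut. I'll lift, back off and measure the closed case.

```bash
python3 -m jog '[[0,0,30,0,0,0,120],[0,0,40,0,0,0,0],[0,-40,30,0,0,0,0],[0,-45,0,0,0,0,0],[0,-45,0,0,0,0,0],[0,-45,0,0,0,0,0]]'
python3 - <<'E'
from h import *
t=snap('top','top1.png')[:,:,::-1].copy()
cv2.imwrite('pics/case1.png',cv2.resize(t[130:230,190:340],None,fx=5,fy=5,interpolation=2))
E
```

```text
time_s: 4.95
eef_pos: [0.6235, -0.0658, 0.1377]
eef_rot: [[0.074, 0.997, 0.001], [0.997, -0.074, -0.0], [-0.0, 0.001, -1.0]]
wrist_force: [0.2, 0.1, 0.1]
opening: 0.0844
grasp_force: 0.0
```

View pics/case1.png

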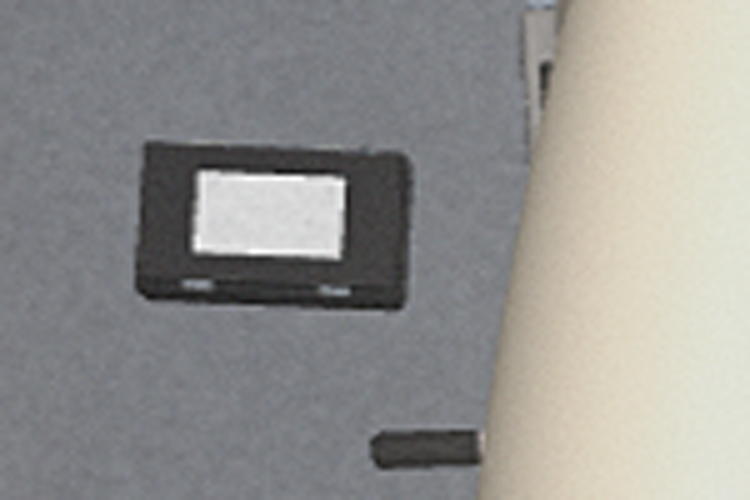

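The case is shut: its lid top spans crop (147,143)–(402,290), centred about (273,216).

Run:
```python
from h import *
f=lambda x,y,z:ray('top',190+x/5,130+y/5,z)[:2]*1000
print(f(273,216,.038), [f(*p,.038).round() for p in((147,143),(406,154),(402,290),(138,278))], 'front bottom',f(140,298,0),f(402,310,0))
```

```text
[629.43811477 111.24486925] [array([661., 163.]), array([655.,  57.]), array([598.,  59.]), array([604., 166.])] front bottom [604.88093548 171.06398283] [598.04786171  60.97634169]
```

```bash
python3 -m jog '[[6,45,0,0,0,0,0],[0,45,0,0,0,0,0],[0,45,0,0,0,0,0],[0,42,0,0,0,0,0],[0,0,-30,0,0,0,0],[0,0,-30,0,0,0,0],[0,0,-30,0,0,0,0],[0,0,-25,0,0,0,0],[0,0,-18,0,0,0,0],[0,0,0,0,0,0,0]]' 40;python3 -m jog '[[0,0,0,0,0,0,80],[0,0,0,0,0,0,120],[0,0,0,0,0,0,160],[0,0,0,0,0,0,255],[0,0,0,0,0,0,255],[0,0,0,0,0,0,255]]' 40
```

```text
time_s: 6.0
eef_pos: [0.6277, 0.1125, 0.0012]
eef_rot: [[0.074, 0.997, -0.005], [0.997, -0.074, -0.001], [-0.001, -0.005, -1.0]]
wrist_force: [0.0, -0.9, 0.4]
opening: 0.0852
grasp_force: 0.0
time_s: 6.6
eef_pos: [0.6305, 0.1129, 0.0061]
eef_rot: [[0.074, 0.997, 0.003], [0.997, -0.074, 0.001], [0.001, 0.003, -1.0]]
wrist_force: [-0.3, -0.6, 6.4]
opening: 0.0591
grasp_force: 45.9
```

```bash
python3 -m jog '[[0,0,10,0,0,0,255],[0,0,25,0,0,0,255],[0,0,35,0,0,0,255],[0,0,35,0,0,0,255],[0,0,20,0,0,0,255],[0,0,0,0,0,0,255]]';python3 -m jog '[[-10,-20,0,0,0,0.2,255],[-16,-43,0,0,0,0.2,255],[-16,-46,0,0,0,0.2,255],[-16,-46,0,0,0,0.2,255],[-16,-46,0,0,0,0.2,255],[-16,-46,0,0,0,0.2,255],[-16,-46,0,0,0,0.2,255],[-16,-46,0,0,0,0.2,255],[-16,-46,0,0,0,0.2,255],[-13,-30,0,0,0,0.1,255]]'; python3 -m jog '[[-4,-20,0,0,0,0,255],[0,0,0,0,0,0,255],[0,0,0,0,0,0,255]]'; python3 -c "
from h import *
im=snap('top','t2.png'); cv2.imwrite('pics/t2c.png',cv2.resize(im[140:310,380:540,::-1],None,fx=3.4,fy=3.4,interpolation=2))"
```

```text
time_s: 7.2
eef_pos: [0.6309, 0.113, 0.1333]
eef_rot: [[0.074, 0.997, 0.005], [0.997, -0.074, 0.001], [0.001, 0.005, -1.0]]
wrist_force: [0.5, 0.2, -2.9]
opening: 0.059
grasp_force: 44.8
time_s: 8.2
eef_pos: [0.4766, -0.3046, 0.1275]
eef_rot: [[-0.09, 0.996, -0.002], [0.996, 0.09, 0.001], [0.001, -0.002, -1.0]]
wrist_force: [0.7, 0.9, -1.9]
opening: 0.0589
grasp_force: 44.8
time_s: 8.5
eef_pos: [0.4739, -0.322, 0.1279]
eef_rot: [[-0.09, 0.996, -0.002], [0.996, 0.09, 0.001], [0.002, -0.002, -1.0]]
wrist_force: [-0.3, 0.9, -3.5]
opening: 0.0589
grasp_force: 44.8
```

View pics/t2c.png

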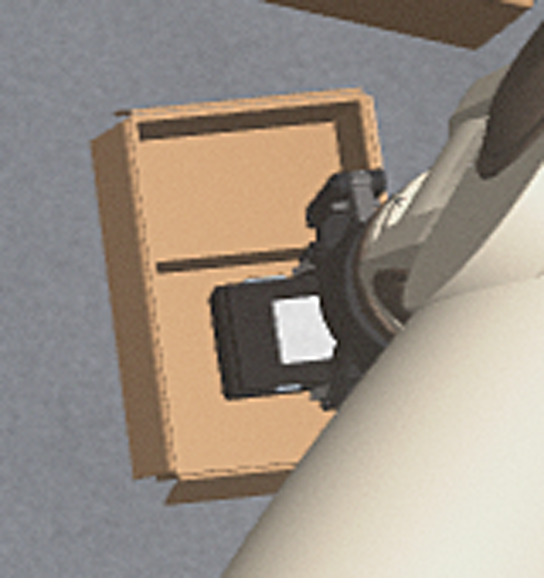

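The case hangs aligned over the larger pocket, its left edge at crop (215,340), clear of the carton walls. Lowering it now.

```bash
python3 -m jog '[[0,0,-20,0,0,0,255],[0,0,-25,0,0,0,255],[0,0,-25,0,0,0,255],[0,0,-20,0,0,0,255],[0,0,-12,0,0,0,255],[0,0,-6,0,0,0,255],[0,0,0,0,0,0,255]]'; python3 -m jog '[[0,0,-3,0,0,0,255],[0,0,-3,0,0,0,255],[0,0,-2,0,0,0,255],[0,0,0,0,0,0,255]]'
```

```text
time_s: 9.25
eef_pos: [0.4746, -0.3216, 0.0209]
eef_rot: [[-0.092, 0.996, -0.001], [0.996, 0.092, 0.001], [0.001, -0.001, -1.0]]
wrist_force: [-0.3, -0.3, -3.1]
opening: 0.0596
grasp_force: 44.7
time_s: 9.65
eef_pos: [0.4745, -0.3223, 0.0132]
eef_rot: [[-0.091, 0.996, -0.0], [0.996, 0.091, 0.0], [0.0, -0.0, -1.0]]
wrist_force: [0.2, -0.4, -2.8]
opening: 0.0593
grasp_force: 44.7
```

```bash
python3 -m jog '[[0,0,-1,0,0,0,255],[0,0,-1,0,0,0,255],[0,0,0,0,0,0,255]]'; python3 -m jog '[[0,0,-1,0,0,0,255],[0,0,0,0,0,0,255]]'; python3 -m jog '[[0,0,-1,0,0,0,255],[0,0,0,0,0,0,255]]'
```

```text
time_s: 9.95
eef_pos: [0.4745, -0.3223, 0.0112]
eef_rot: [[-0.091, 0.996, -0.0], [0.996, 0.091, 0.0], [0.0, -0.0, -1.0]]
wrist_force: [-0.2, 0.1, -3.4]
opening: 0.0589
grasp_force: 44.7
time_s: 10.15
eef_pos: [0.4745, -0.3223, 0.0102]
eef_rot: [[-0.091, 0.996, -0.0], [0.996, 0.091, 0.0], [0.0, -0.0, -1.0]]
wrist_force: [0.4, 0.5, -3.2]
opening: 0.059
grasp_force: 44.7
time_s: 10.35
eef_pos: [0.4746, -0.3223, 0.0101]
eef_rot: [[-0.091, 0.996, 0.0], [0.996, 0.091, -0.0], [-0.0, 0.0, -1.0]]
wrist_force: [-3.2, 1.6, 4.2]
opening: 0.0593
grasp_force: 45.7
```

```bash
python3 -m jog '[[0,0,0,0,0,0,70],[0,0,0,0,0,0,50],[0,0,0,0,0,0,40],[0,0,0,0,0,0,40]]';python3 -m jog '[[0,0,8,0,0,0,40],[0,0,20,0,0,0,40],[0,0,40,0,0,0,40],[0,0,45,0,0,0,0],[0,0,20,0,0,0,0]]'
```

```text
time_s: 10.75
eef_pos: [0.4747, -0.3223, 0.0093]
eef_rot: [[-0.091, 0.996, 0.0], [0.996, 0.091, -0.0], [-0.0, 0.0, -1.0]]
wrist_force: [-0.2, -0.7, 0.5]
opening: 0.0718
grasp_force: 0.0
time_s: 11.25
eef_pos: [0.4755, -0.3229, 0.1474]
eef_rot: [[-0.091, 0.996, 0.004], [0.996, 0.091, -0.003], [-0.003, 0.004, -1.0]]
wrist_force: [1.0, 0.1, -0.1]
opening: 0.0852
grasp_force: 0.0
```

```bash
python3 -m jog '[[-2,17,2,0,0,1,0],[-2,17,2,0,0,1,0],[-2,17,2,0,0,1,0],[-2,17,2,0,0,1,0],[-2,17,0,0,0,1,0],[-2,17,0,0,0,1,0],[-2,17,0,0,0,1,0],[-2,17,0,0,0,1,0],[-2,17,0,0,0,1,0],[-2,17,0,0,0,1,0]]';python3 -m jog '[[-2,18,0,0,0,1,0],[-2,18,0,0,0,1,0],[-2,18,0,0,0,1,0],[-2,18,0,0,0,1,0],[-2,18,0,0,0,1,0],[-2,18,0,0,0,1,0],[-2,18,0,0,0,1,0],[-1,17,0,0,0,1,0],[0,0,0,0,0,0,0]]'
```

```text
time_s: 12.25
eef_pos: [0.4545, -0.1516, 0.151]
eef_rot: [[-0.824, 0.567, 0.001], [0.567, 0.824, -0.0], [-0.001, 0.0, -1.0]]
wrist_force: [-0.2, -0.0, 0.7]
opening: 0.0856
grasp_force: 0.0
time_s: 13.15
eef_pos: [0.4395, -0.008, 0.151]
eef_rot: [[-0.995, -0.095, 0.001], [-0.095, 0.995, 0.0], [-0.001, 0.0, -1.0]]
wrist_force: [0.7, -0.3, 1.2]
opening: 0.0853
grasp_force: 0.0
```

```bash
python3 -m jog '[[1,-2,-30,0,0,0,0],[0,0,-35,0,0,0,0],[0,0,-30,0,0,0,0],[0,0,-20,0,0,0,0],[0,0,-14,0,0,0,0],[0,0,0,0,0,0,0]]';python3 -m jog '[[0,0,0,0,0,0,60],[0,0,0,0,0,0,90],[0,0,0,0,0,0,255],[0,0,0,0,0,0,255],[0,0,0,0,0,0,255]]' 40; python3 -m jog '[[0,0,10,0,0,0,255],[0,0,25,0,0,0,255],[0,0,35,0,0,0,255],[0,0,35,0,0,0,255],[0,0,15,0,0,0,255],[0,0,0,0,0,0,255]]'
```

```text
time_s: 13.75
eef_pos: [0.4397, -0.0116, 0.02]
eef_rot: [[-0.996, -0.09, -0.002], [-0.09, 0.996, -0.0], [0.002, 0.0, -1.0]]
wrist_force: [-0.2, 0.6, 0.1]
opening: 0.0854
grasp_force: 0.0
time_s: 14.25
eef_pos: [0.4416, -0.0113, 0.0229]
eef_rot: [[-0.996, -0.091, 0.003], [-0.091, 0.996, -0.0], [-0.003, -0.0, -1.0]]
wrist_force: [0.6, -0.3, 6.6]
opening: 0.0552
grasp_force: 42.4
time_s: 14.85
eef_pos: [0.4416, -0.0113, 0.1433]
eef_rot: [[-0.996, -0.091, 0.004], [-0.091, 0.996, -0.0], [-0.004, -0.0, -1.0]]
wrist_force: [-0.1, 0.0, -2.4]
opening: 0.0551
grasp_force: 43.0
```

```bash
python3 -m jog '[[10,-20,0,0,0,0,255],[17,-38,0,0,0,0,255],[17,-38,0,0,0,0,255],[17,-38,0,0,0,0,255],[17,-38,0,0,0,0,255],[17,-38,0,0,0,0,255],[17,-38,0,0,0,0,255],[17,-38,0,0,0,0,255],[9,-18,0,0,0,0,255],[0,0,0,0,0,0,255]]'; python3 -m jog '[[0,0,-20,0,0,0,255],[0,0,-30,0,0,0,255],[0,0,-20,0,0,0,255],[0,0,0,0,0,0,255]]'; python3 -c "
from h import *
im=snap('scene','s3.png'); cv2.imwrite('pics/s3c.png',cv2.resize(im[110:290,110:310,::-1],None,fx=3,fy=3,interpolation=2))"
```

```text
time_s: 15.85
eef_pos: [0.5783, -0.3173, 0.1375]
eef_rot: [[-0.996, -0.089, -0.004], [-0.089, 0.996, 0.002], [0.003, 0.002, -1.0]]
wrist_force: [-0.7, 0.9, -1.7]
opening: 0.0554
grasp_force: 43.5
time_s: 16.25
eef_pos: [0.5761, -0.3132, 0.0663]
eef_rot: [[-0.996, -0.092, -0.007], [-0.092, 0.996, 0.004], [0.006, 0.004, -1.0]]
wrist_force: [0.5, 0.3, -1.6]
opening: 0.0553
grasp_force: 43.4
```

View pics/s3c.png

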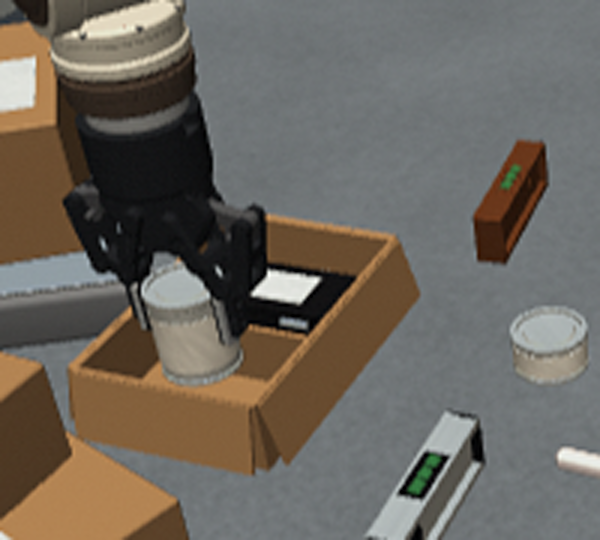

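The tin is inside the smaller pocket at crop (198,335), and the shut case lies in the larger pocket at (300,295).

```bash
python3 -m jog '[[2,0,-12,0,0,0,255],[0,0,-12,0,0,0,255],[0,0,-8,0,0,0,255],[0,0,-4,0,0,0,255],[0,0,0,0,0,0,255]]'; python3 -m jog '[[0,0,-2,0,0,0,255],[0,0,0,0,0,0,255]]'; python3 -m jog '[[0,0,-1,0,0,0,255],[0,0,0,0,0,0,255]]'
```

```text
time_s: 16.8
eef_pos: [0.5802, -0.3151, 0.0345]
eef_rot: [[-0.996, -0.091, -0.001], [-0.091, 0.996, 0.001], [0.001, 0.001, -1.0]]
wrist_force: [0.1, 0.9, -1.6]
opening: 0.0551
grasp_force: 43.4
time_s: 17.0
eef_pos: [0.5807, -0.3154, 0.0335]
eef_rot: [[-0.996, -0.091, 0.0], [-0.091, 0.996, -0.0], [-0.0, -0.0, -1.0]]
wrist_force: [0.8, -0.5, -1.4]
opening: 0.0555
grasp_force: 43.4
time_s: 17.2
eef_pos: [0.5806, -0.3153, 0.0324]
eef_rot: [[-0.996, -0.091, 0.0], [-0.091, 0.996, -0.0], [-0.0, -0.0, -1.0]]
wrist_force: [0.1, 1.5, -1.9]
opening: 0.0552
grasp_force: 43.4
```

```bash
python3 -m jog '[[0,0,-2,0,0,0,255],[0,0,-2,0,0,0,255],[0,0,0,0,0,0,255]]'; python3 -m jog '[[0,0,-1,0,0,0,255],[0,0,0,0,0,0,255]]'; python3 -m jog '[[0,0,-1,0,0,0,255],[0,0,0,0,0,0,255]]'
```

```text
time_s: 17.5
eef_pos: [0.5804, -0.3152, 0.0278]
eef_rot: [[-0.996, -0.091, -0.001], [-0.091, 0.996, 0.0], [0.0, 0.0, -1.0]]
wrist_force: [-0.3, 0.2, -2.0]
opening: 0.0552
grasp_force: 43.4
time_s: 17.7
eef_pos: [0.5805, -0.3152, 0.0272]
eef_rot: [[-0.996, -0.091, -0.0], [-0.091, 0.996, 0.0], [0.0, 0.0, -1.0]]
wrist_force: [-0.6, 0.1, -2.7]
opening: 0.055
grasp_force: 43.4
time_s: 17.9
eef_pos: [0.5806, -0.3153, 0.027]
eef_rot: [[-0.996, -0.091, 0.001], [-0.091, 0.996, -0.0], [-0.0, -0.0, -1.0]]
wrist_force: [-2.7, 1.1, 3.1]
opening: 0.0552
grasp_force: 43.8
```

```bash
python3 -m jog '[[0,0,0,0,0,0,70],[0,0,0,0,0,0,50],[0,0,0,0,0,0,40],[0,0,0,0,0,0,40],[0,0,10,0,0,0,40],[0,0,20,0,0,0,40],[0,0,35,0,0,0,40],[0,0,40,0,0,0,40],[0,0,15,0,0,0,40]]';python3 -m jog '[[8,40,0,0,0,0.2,40],[8,42,0,0,0,0,40],[8,42,0,0,0,0,40],[8,42,0,0,0,0,60],[8,40,0,0,0,0,60],[0,0,0,0,0,0,60]]'
```

```text
time_s: 18.8
eef_pos: [0.5817, -0.3159, 0.1518]
eef_rot: [[-0.996, -0.091, 0.005], [-0.091, 0.996, -0.003], [-0.005, -0.003, -1.0]]
wrist_force: [-0.1, 0.3, 0.3]
opening: 0.072
grasp_force: 0.0
time_s: 19.4
eef_pos: [0.6212, -0.1048, 0.1466]
eef_rot: [[-0.994, -0.113, 0.0], [-0.113, 0.994, 0.001], [-0.0, 0.001, -1.0]]
wrist_force: [-0.0, -0.2, -0.2]
opening: 0.0653
grasp_force: 0.0
```

```bash
python3 -m jog '[[0,-4,-30,0,0,0,60],[0,0,-40,0,0,0,60],[0,0,-35,0,0,0,60],[0,0,-20,0,0,0,60],[0,0,-12,0,0,0,60],[0,0,0,0,0,0,60]]';python3 -m jog '[[0,0,0,0,0,0,120],[0,0,0,0,0,0,160],[0,0,0,0,0,0,255],[0,0,0,0,0,0,255],[0,0,0,0,0,0,255]]' 40; python3 -m jog '[[0,0,10,0,0,0,255],[0,0,25,0,0,0,255],[0,0,35,0,0,0,255],[0,0,35,0,0,0,255],[0,0,20,0,0,0,255],[0,0,0,0,0,0,255]]'
```

```text
time_s: 20.0
eef_pos: [0.6196, -0.1135, 0.0079]
eef_rot: [[-0.994, -0.108, -0.002], [-0.108, 0.994, 0.0], [0.002, 0.001, -1.0]]
wrist_force: [-0.3, 0.1, -0.1]
opening: 0.0652
grasp_force: 0.0
time_s: 20.5
eef_pos: [0.6215, -0.1134, 0.0109]
eef_rot: [[-0.994, -0.109, 0.002], [-0.109, 0.994, -0.0], [-0.002, -0.001, -1.0]]
wrist_force: [-1.0, 0.3, 6.4]
opening: 0.0234
grasp_force: 40.8
time_s: 21.1
eef_pos: [0.6219, -0.1135, 0.1384]
eef_rot: [[-0.994, -0.109, 0.006], [-0.109, 0.994, -0.001], [-0.005, -0.002, -1.0]]
wrist_force: [-0.1, 0.3, -1.3]
opening: 0.0235
grasp_force: 39.8
```

```bash
python3 -m jog '[[-8,20,0,0,0,-0.1,255],[-18,43,0,0,0,-0.2,255],[-19,45,0,0,0,-0.2,255],[-19,45,0,0,0,-0.2,255],[-19,45,0,0,0,-0.2,255],[-19,45,0,0,0,-0.2,255],[-19,45,0,0,0,-0.2,255],[-19,45,0,0,0,-0.2,255],[-19,45,0,0,0,-0.2,255],[-18,43,0,0,0,-0.2,255]]'; python3 -m jog '[[-8,20,0,0,0,-0.2,255],[0,0,0,0,0,0,255],[0,0,-25,0,0,0,255],[0,0,-25,0,0,0,255],[0,0,-10,0,0,0,255],[0,0,0,0,0,0,255]]';python3 -c "
from h import *
im=snap('scene','s4.png'); cv2.imwrite('pics/s4c.png',cv2.resize(im[180:380,360:560,::-1],None,fx=3,fy=3,interpolation=2))"
```

```text
time_s: 22.1
eef_pos: [0.4419, 0.3092, 0.1329]
eef_rot: [[-0.998, 0.057, -0.001], [0.057, 0.998, -0.001], [0.001, -0.001, -1.0]]
wrist_force: [1.8, 0.3, -1.1]
opening: 0.0238
grasp_force: 39.8
time_s: 22.7
eef_pos: [0.4348, 0.3263, 0.0722]
eef_rot: [[-0.997, 0.075, -0.003], [0.075, 0.997, -0.002], [0.003, -0.003, -1.0]]
wrist_force: [0.3, -0.3, -1.0]
opening: 0.0234
grasp_force: 39.9
```

View pics/s4c.png

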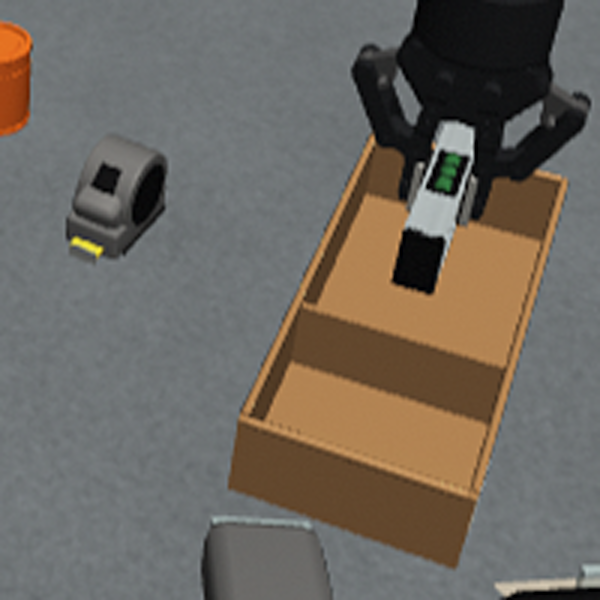

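The level, with its end at crop (418,262), is centred over the larger pocket. I'll lower it until TCP z is about 15.

```bash
python3 -m jog '[[1,0,-20,0,0,0,255],[0,0,-18,0,0,0,255],[0,0,-10,0,0,0,255],[0,0,-4,0,0,0,255],[0,0,-2,0,0,0,255],[0,0,0,0,0,0,255]]'; python3 -m jog '[[0,0,-2,0,0,0,255],[0,0,0,0,0,0,255]]'; python3 -m jog '[[0,0,-1,0,0,0,255],[0,0,0,0,0,0,255]]';python3 -m jog '[[0,0,-1,0,0,0,255],[0,0,0,0,0,0,255]]'
```

```text
time_s: 23.35
eef_pos: [0.4369, 0.3279, 0.021]
eef_rot: [[-0.997, 0.074, 0.001], [0.074, 0.997, 0.001], [-0.001, 0.001, -1.0]]
wrist_force: [-0.7, 0.3, -1.7]
opening: 0.0235
grasp_force: 39.9
time_s: 23.55
eef_pos: [0.4367, 0.3279, 0.0186]
eef_rot: [[-0.997, 0.074, 0.0], [0.074, 0.997, 0.0], [-0.0, 0.0, -1.0]]
wrist_force: [0.1, -0.1, -2.5]
opening: 0.0232
grasp_force: 39.9
time_s: 23.75
eef_pos: [0.4365, 0.3278, 0.0173]
eef_rot: [[-0.997, 0.074, -0.0], [0.074, 0.997, 0.0], [0.0, 0.0, -1.0]]
wrist_force: [0.5, 0.4, -1.8]
opening: 0.0236
grasp_force: 39.9
time_s: 23.95
eef_pos: [0.4365, 0.3277, 0.0162]
eef_rot: [[-0.997, 0.074, -0.0], [0.074, 0.997, -0.0], [0.0, -0.0, -1.0]]
wrist_force: [-1.5, 0.3, -1.4]
opening: 0.0239
grasp_force: 39.9
```

```bash
python3 -m jog '[[0,0,-1,0,0,0,255],[0,0,0,0,0,0,255]]'; python3 -m jog '[[0,0,-1,0,0,0,255],[0,0,0,0,0,0,255]]'
```

```text
time_s: 24.15
eef_pos: [0.4365, 0.3277, 0.0151]
eef_rot: [[-0.997, 0.074, -0.0], [0.074, 0.997, -0.0], [0.0, -0.0, -1.0]]
wrist_force: [0.1, -0.1, -2.1]
opening: 0.023
grasp_force: 39.9
time_s: 24.35
eef_pos: [0.4366, 0.3278, 0.0149]
eef_rot: [[-0.997, 0.074, 0.0], [0.074, 0.997, 0.0], [-0.0, 0.0, -1.0]]
wrist_force: [-1.7, -1.4, 4.3]
opening: 0.0237
grasp_force: 40.6
```

```bash
python3 -m jog '[[0,0,0,0,0,0,150],[0,0,0,0,0,0,120],[0,0,0,0,0,0,110],[0,0,0,0,0,0,110],[0,0,10,0,0,0,110],[0,0,25,0,0,0,110],[0,0,35,0,0,0,110],[0,0,40,0,0,0,60],[0,0,25,0,0,0,40],[0,0,0,0,0,0,40]]'; python3 -m jog '[[-2,-40,0,0,0,-0.3,40],[-2,-41,0,0,0,-0.3,40],[-2,-42,0,0,0,-0.3,40],[-2,-42,0,0,0,-0.3,40],[-2,-40,0,0,0,-0.1,40],[0,0,-15,0,0,0,40],[0,0,0,0,0,0,40]]';python3 -c "
from h import *
im=snap('scene','s5.png'); cv2.imwrite('pics/s5c.png',cv2.resize(im[180:340,320:520,::-1],None,fx=3,fy=3,interpolation=2))
g=ray('scene',0,0,0)
for p in((427,122.5,0),(467,113,0),(397,128,0)): print(proj('scene',np.array(p)/1000),(proj('scene',np.array(p)/1000)-[320,180])*3)"
```

```text
time_s: 25.35
eef_pos: [0.438, 0.3288, 0.1544]
eef_rot: [[-0.997, 0.074, 0.006], [0.074, 0.997, 0.004], [-0.005, 0.005, -1.0]]
wrist_force: [0.2, -1.1, 0.5]
opening: 0.0723
grasp_force: 0.0
time_s: 26.05
eef_pos: [0.4258, 0.1219, 0.1326]
eef_rot: [[-0.982, 0.189, -0.002], [0.189, 0.982, -0.0], [0.002, -0.001, -1.0]]
wrist_force: [-1.1, 0.3, 0.2]
opening: 0.0719
grasp_force: 0.0
[397.26110411 253.01950091] [231.78331233 219.05850274]
[387.01820947 263.60733986] [201.0546284  250.82201957]
[403.87167357 245.24080192] [251.61502072 195.72240577]
```

View pics/s5c.png

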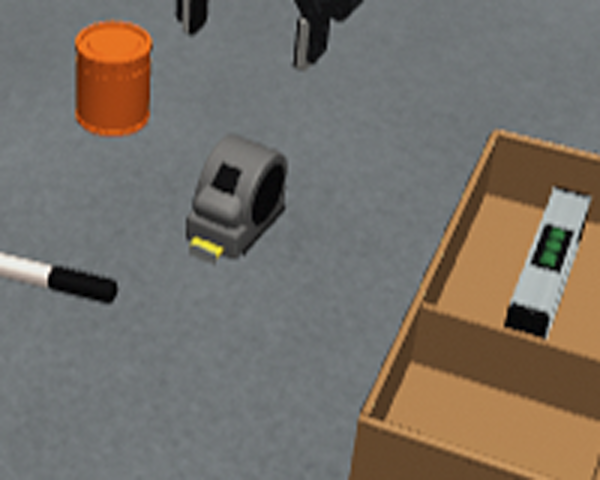

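The level stands in the pocket at crop (550,260) and the tape at (235,195). A quick check of the tape's yaw from its foot edge, (238,257)–(285,208):

```bash
python3 -c "
from h import *
f=lambda x,y:ray('scene',320+x/3,180+y/3,0)[:2]*1000
a,b=f(239,257),f(285,209);print(a,b,np.linalg.norm(a-b),np.degrees(np.arctan2(*(a-b)[::-1])));u=(a-b)/np.linalg.norm(a-b);print((a+b)/2+20*np.array([u[1],-u[0]]))"; python3 -m jog '[[2,0,-30,0,0,0,40],[0,0,-25,0,0,0,40],[0,0,0,0,0,0,40]]'
```

```text
[463.79488052 138.51367147] [402.90688546 153.67249027] 62.74661528342379 -13.980274492960023
[428.51912634 126.68550174]
time_s: 26.4
eef_pos: [0.4268, 0.1234, 0.0764]
eef_rot: [[-0.983, 0.185, -0.005], [0.185, 0.983, -0.001], [0.005, -0.002, -1.0]]
wrist_force: [-1.5, -0.2, 0.5]
opening: 0.0718
grasp_force: 0.0
```

```bash
python3 -m jog '[[0,1,-25,0,0,-0.3,40],[0,0,-22,0,0,0,40],[0,0,-14,0,0,0,40],[0,0,0,0,0,0,40]]';python3 -m jog '[[0,0,0,0,0,0,90],[0,0,0,0,0,0,120],[0,0,0,0,0,0,255],[0,0,0,0,0,0,255],[0,0,0,0,0,0,255]]' 40; python3 -m jog '[[0,0,10,0,0,0,255],[0,0,25,0,0,0,255],[0,0,35,0,0,0,255],[0,0,35,0,0,0,255],[0,0,20,0,0,0,255],[0,0,0,0,0,0,255]]'
```

```text
time_s: 26.8
eef_pos: [0.4278, 0.1241, 0.0175]
eef_rot: [[-0.977, 0.211, -0.002], [0.211, 0.977, -0.001], [0.002, -0.001, -1.0]]
wrist_force: [-0.7, 0.0, -0.7]
opening: 0.0722
grasp_force: 0.0
time_s: 27.3
eef_pos: [0.4294, 0.1241, 0.0197]
eef_rot: [[-0.977, 0.212, 0.002], [0.212, 0.977, 0.001], [-0.002, 0.001, -1.0]]
wrist_force: [-1.1, 0.6, 5.9]
opening: 0.0395
grasp_force: 41.5
time_s: 27.9
eef_pos: [0.4298, 0.124, 0.1466]
eef_rot: [[-0.977, 0.213, 0.005], [0.213, 0.977, 0.001], [-0.004, 0.002, -1.0]]
wrist_force: [-0.7, 0.2, -3.4]
opening: 0.0398
grasp_force: 41.0
```

```bash
python3 -m jog '[[10,12,0,0,0,0.3,255],[22,28,0,0,0,0.3,255],[28,36,0,0,0,0.3,255],[28,36,0,0,0,0.3,255],[28,36,0,0,0,0.2,255],[22,28,0,0,0,0.2,255],[12,16,0,0,0,0,255],[0,0,0,0,0,0,255]]'; python3 -m jog '[[0,0,-25,0,0,0,255],[0,0,-30,0,0,0,255],[0,0,-15,0,0,0,255],[0,0,0,0,0,0,255]]';python3 -c "
from h import *
im=snap('scene','s6.png'); cv2.imwrite('pics/s6c.png',cv2.resize(im[200:380,400:580,::-1],None,fx=3.2,fy=3.2,interpolation=2))"
```

```text
time_s: 28.7
eef_pos: [0.5788, 0.3173, 0.1401]
eef_rot: [[-0.997, 0.073, -0.003], [0.073, 0.997, -0.001], [0.003, -0.002, -1.0]]
wrist_force: [-0.5, -0.6, -3.7]
opening: 0.0398
grasp_force: 41.5
time_s: 29.1
eef_pos: [0.5767, 0.3143, 0.0701]
eef_rot: [[-0.997, 0.075, -0.005], [0.075, 0.997, -0.003], [0.005, -0.003, -1.0]]
wrist_force: [-0.4, 0.2, -2.9]
opening: 0.0395
grasp_force: 41.4
```

View pics/s6c.png

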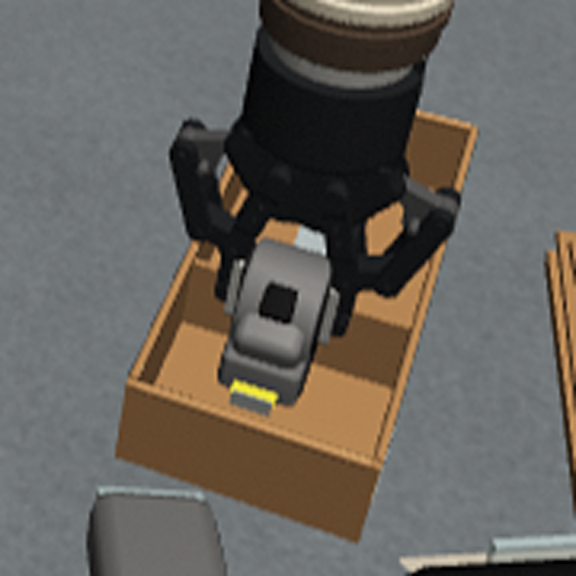

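The tape, with its hook at crop (250,400), is over the smaller pocket, clear of the front wall and the partition. Lowering it now.

```bash
python3 -m jog '[[1,1,-15,0,0,0,255],[0,0,-14,0,0,0,255],[0,0,-8,0,0,0,255],[0,0,-4,0,0,0,255],[0,0,0,0,0,0,255]]'; python3 -m jog '[[0,0,-2,0,0,0,255],[0,0,0,0,0,0,255]]'; python3 -m jog '[[0,0,-1,0,0,0,255],[0,0,0,0,0,0,255]]';python3 -m jog '[[0,0,-1,0,0,0,255],[0,0,0,0,0,0,255]]'
```

```text
time_s: 29.65
eef_pos: [0.5792, 0.3165, 0.0315]
eef_rot: [[-0.997, 0.074, -0.001], [0.074, 0.997, -0.001], [0.001, -0.001, -1.0]]
wrist_force: [0.6, -1.1, -2.7]
opening: 0.0396
grasp_force: 41.5
time_s: 29.85
eef_pos: [0.5797, 0.3168, 0.0306]
eef_rot: [[-0.997, 0.074, 0.001], [0.074, 0.997, 0.0], [-0.0, 0.0, -1.0]]
wrist_force: [0.5, 0.8, -3.0]
opening: 0.0396
grasp_force: 41.5
time_s: 30.05
eef_pos: [0.5796, 0.3168, 0.0294]
eef_rot: [[-0.997, 0.074, 0.0], [0.074, 0.997, 0.0], [-0.0, 0.0, -1.0]]
wrist_force: [-0.7, 0.4, -3.1]
opening: 0.0398
grasp_force: 41.5
time_s: 30.25
eef_pos: [0.5795, 0.3168, 0.0282]
eef_rot: [[-0.997, 0.074, -0.0], [0.074, 0.997, -0.0], [0.0, -0.0, -1.0]]
wrist_force: [-0.1, 0.5, -3.2]
opening: 0.0394
grasp_force: 41.5
```

```bash
python3 -m jog '[[0,0,-1,0,0,0,255],[0,0,-1,0,0,0,255],[0,0,-1,0,0,0,255],[0,0,0,0,0,0,255]]'; python3 -m jog '[[0,0,-1,0,0,0,255],[0,0,0,0,0,0,255]]';python3 -m jog '[[0,0,-1,0,0,0,255],[0,0,0,0,0,0,255]]'
```

```text
time_s: 30.65
eef_pos: [0.5794, 0.3167, 0.0251]
eef_rot: [[-0.997, 0.074, -0.0], [0.074, 0.997, -0.0], [0.0, -0.0, -1.0]]
wrist_force: [-0.8, 0.3, -2.5]
opening: 0.0398
grasp_force: 41.5
time_s: 30.85
eef_pos: [0.5795, 0.3167, 0.0241]
eef_rot: [[-0.997, 0.074, -0.0], [0.074, 0.997, -0.0], [0.0, -0.0, -1.0]]
wrist_force: [0.0, -0.6, -3.2]
opening: 0.0397
grasp_force: 41.5
time_s: 31.05
eef_pos: [0.5796, 0.3168, 0.0238]
eef_rot: [[-0.997, 0.074, 0.0], [0.074, 0.997, 0.0], [-0.0, 0.0, -1.0]]
wrist_force: [-1.7, -1.2, 2.0]
opening: 0.0397
grasp_force: 41.9
```

Contact with the floor. I'll release, rise, move clear and check everything.

```bash
python3 -m jog '[[0,0,0,0,0,0,110],[0,0,0,0,0,0,90],[0,0,0,0,0,0,80],[0,0,0,0,0,0,80],[0,0,10,0,0,0,80],[0,0,25,0,0,0,80],[0,0,35,0,0,0,80],[0,0,40,0,0,0,80],[0,0,30,0,0,0,60]]'; python3 -m jog '[[-35,-35,10,0,0,0,40],[-35,-35,10,0,0,0,40],[-35,-35,10,0,0,0,40],[-35,-35,0,0,0,0,40],[-35,-35,0,0,0,0,40],[-35,-35,0,0,0,0,40],[-30,-35,0,0,0,0,40],[0,-35,0,0,0,0,40],[0,0,0,0,0,0,40]]'; python3 -c "
from h import *
a=snap('top','t7.png')[:,:,::-1];b=snap('scene','s7.png')[:,:,::-1]
c=np.zeros((600,800,3),np.uint8);c[:300,:]=cv2.resize(a[130:320,80:520],(800,300));c[300:600,:]=cv2.resize(b[150:370,100:570],(800,300));cv2.imwrite('pics/fin.png',c)"
```

```text
time_s: 31.95
eef_pos: [0.5798, 0.3168, 0.1669]
eef_rot: [[-0.997, 0.074, 0.002], [0.074, 0.997, 0.001], [-0.002, 0.001, -1.0]]
wrist_force: [-0.1, 1.5, 0.5]
opening: 0.0654
grasp_force: 0.0
time_s: 32.85
eef_pos: [0.34, 0.0351, 0.1945]
eef_rot: [[-0.997, 0.078, 0.003], [0.078, 0.997, -0.0], [-0.003, -0.0, -1.0]]
wrist_force: [0.2, -0.1, -0.1]
opening: 0.0719
grasp_force: 0.0
```

View pics/fin.png

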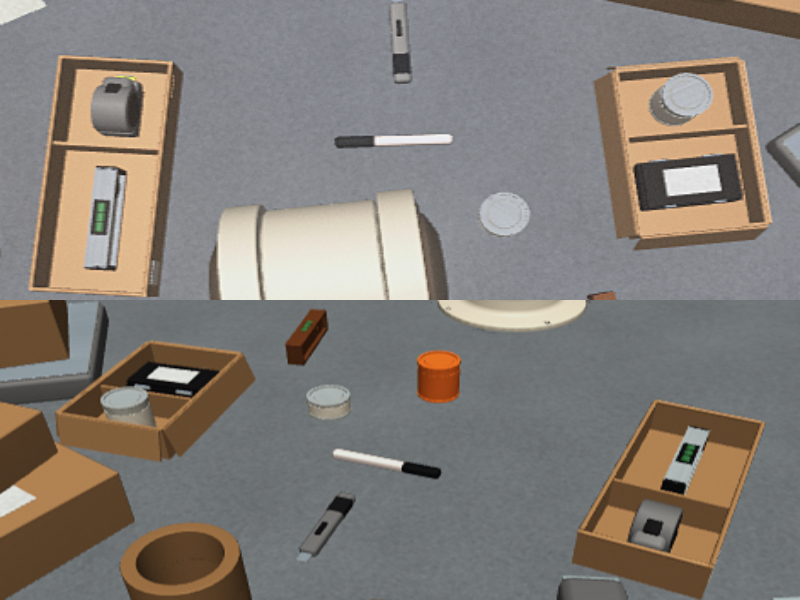

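All four items stand in their pockets: in the top half, tape (117,105), level (103,218), tin (685,98) and the shut case (688,180). The low tin, knife and marker have not moved.

```bash
python3 -c "
from workcell import manip
print(manip.job_done())"
```

```text
the job is handed in; nothing more can be done
None
```

I handed the job in at about 33 s with all four items upright in their correct pockets and the case lid shut; the low tin, knife and marker were not touched, and the hand-in call gave no verdict.

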